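# Slide open the calibration box and seat the disc in the colour meter

## Task

Get the roast colour meter ready for calibration: slide the flat metal lid of the wooden box toward you until it is fully open, pressing it only gently because the thin sheet dents, then lift out the red calibration disc and set it down, without dropping it, flat and fully home in the round well on top of the meter. Leave the lid open, let go of the disc and leave the glass, the tin and the timer where they stand.

Things in the scene. Friction and masses are not known exactly. Their poses are not given: they have to be found in the camera images.
- box: Light wooden slide-top box screwed to the bench, 170 (x) x 144 (y) x 60 (z) mm; origin at the centre of its underside, z up, its -x end faces the robot. Walls 6 mm, floor 5 mm thick. Side walls and far (+x) wall reach 60 mm up; the near (-x) wall only 34 mm, so the lid passes out over it. The lid is a plain aluminium sheet 156 x 130 x 4 mm, no handle, centred in the box when shut.
- rim (a point): Point fixed to the box, level with the top of its side walls, 60 mm above the centre of its underside; z up. The lid's top lies 4 to 12 mm below this level: its sprung runners sit at a height that differs every time and is not measured, so it must be felt for. Pressed from above the lid gives about 1 mm per 5 N, up to 7 mm. More than 20 N on box or lid dents it.
- lid (a joint): Travel of the lid along the box's -x, toward the robot, in m: 0 shut (starts 0 to 0.006), 0.105 fully open at the stop; then the box is uncovered from x = -27 to +79 mm in its frame. Dragged by pressing closed fingertips on top with about 8 to 13 N and pulling; needs about 5 N of pull, stays where it is left.
- disc: Red plastic calibration disc, 90 g: round base 50 mm in diameter and 8 mm thick with a round knob 20 mm in diameter and 20 mm tall in the middle (28 mm tall in all). Origin at the centre of its underside, z up along the knob. It starts standing on the floor of the box under the shut lid, 5 to 45 mm to the +x side of the box's centre and at most 15 mm to either side.
- meter: Roast colour meter fixed to the bench, a grey and white case 150 (x) x 130 (y) x 55 (z) mm; origin at the centre of its underside, z up. In the middle of its flat top is a round well 55 mm in diameter and 6 mm deep with a black floor.
- well (a point): Centre of the floor of the meter's well, 49 mm above the meter's underside; z up.
- glass: Clear cupping glass, 84 mm in diameter, 75 mm high, empty, open at the top; origin at the centre of its underside. A bystander.
- tin: White tin with a coloured diamond pattern, 80 mm in diameter, 83 mm high; origin at the centre of its underside. A bystander.
- timer: Small white digital timer, 30 x 62 x 40 mm; origin at the centre of its underside. A bystander.
There are look-alikes about, which are no part of the job. Leave any green look-alike of the box alone. What is shaped like the meter but turquoise is not meant.

How it is judged:
By the outcome, as a careful person would: the job done as asked, in the order asked, and still so for the second after the job is handed in, with the robot touching nothing.
It also fails if it takes over 69 s, if anything falls off the work surface, if the arm or the gripper's body presses on something with over 40 N, if the wrist force passes 120 N, or if a joint passes its speed limit or range.

## Robot

A 6-joint arm with a two-finger parallel gripper is mounted at the origin on the work surface. World frame = base frame: x ahead of the robot, y to its left, z up, the work surface at z = 0. Lengths are in m, angles in rad, forces in N, time in s.
With the tool pointing down it reaches from about 0.3 to 0.85 m from the base axis. Payload 4.2 kg.
Tool frame: the origin (TCP) lies at the very end of the fingers, on their centre line; the grasp point (between the pads) lies 19 mm behind it; z points along the fingers, y is the line along which they close (so a half turn about z gives the same grasp; the last joint's range is limited). The gripper opens to 91 mm and grips with 3 to 60 N. Pads are 32 mm wide; open, the fingers measure 118 mm over their backs; the gripper's body (76 mm by 178 mm) begins 60 mm behind the grasp point.
Start: joints at [-0.02, 0.32, 1.565, -0, 1.257, -0.02], TCP at [0.575, 0, 0.214] pointing down, gripper open.
Joint ranges: [-3.11, 3.11], [-0.84, 2.01], [0.21, 2.61], [-1.34, 4.49], [0.05, 2.63], [-2.56, 2.56]. Speed limits (rad/s): [2.57, 2.57, 3.14, 3.14, 3.14, 3.14].

## Interface

Orientations are given as [roll, pitch, yaw] about the fixed x, y, z axes, in that order (R = Rz(yaw) Ry(pitch) Rx(roll)).
In Python, from workcell import ctrl, eyes gives the robot as it stands. The module is installed in compiled form; this text tells all that it offers.
- The arm moves only by the tool carry_out, never from a script. Its arguments are lists of equal length, an entry for each row: "dp": the shift along the tool's x, y, z in mm, a list of three; "twist": the turn about the tool's z in degrees. In form: {"dp": [[tx, ty, tz], ...], "twist": [twist, ...]}. A call has 1 to 12 rows; each row shifts and turns the commanded pose from where the row before left it, along the tool's axes as they then stand; what a row does not reach is not made up. A row lasts 1/10 s, in which the tool goes at most 50 mm and 8.59 degrees, less where a joint would pass 70% of its speed; a pose out of reach is approached as far as the arm can. A call with a gripper value outside its range is refused whole. "claw" is the finger opening in mm, from 0 to 91.2, set as the call begins (left out, the last holds). The fingers move at their own pace and stop on an object; "force" is the grip in N (left out, the last holds). Time passes only in rows, so rows that do not move let the fingers close. It gives the time, the measured TCP pose, the force, the opening and the grip force at its end, in the units of the state.
- ctrl.get_obs(): the state, without advancing time (a new reading comes with each control period).
- eyes.camera(name): name is "scene" or "side" or "wrist"; returns (picture, depth): 480x640x3 uint8, blue, green, red; 480x640 float32, m along the optical axis (not along the pixel's ray), 0 where there is no reading.
- eyes.camera_model(name): a dict with "intrinsics" (3x3 intrinsics, pixels), "origin" and "rotation" of the camera in the world. Camera axes: x right, y down, z forward; pixel columns grow to the right and rows downward; lengths in m; the calibration is good to about 2 mm. A picture is of the moment at which its call begins: read the wrist's pose just before it. camera_model takes no time and is no camera call; for the wrist camera it gives the pose at the moment of the call.
- ctrl.hand_in(): hands the job in; it is judged then, once.
The state is a dict: "time": time; "joints": joint angles; "joint_vel": joint speeds; "joint_efforts": joint torques, N m; "tcp_pos": TCP position; "tool_rot": TCP orientation; "ft_force": force on the tool from outside, world axes, zero at the start; "torque": the same for the moment, N m; "gripper_width": finger opening in m; "grasp_force": force on a finger pad.
Only numpy, scipy, OpenCV 4.12 (cv2) and the standard library are available. Lean on these libraries where they do the work, as an engineer would, in place of code of your own. Each camera call takes 0.05 s, during which the arm holds its last target. There are 200 camera calls.

## Working session

There is one attempt and no reset: what is moved stays moved. The work goes in short steps, Python scripts to look and compute and a tool call to move; the robot and the scene stay as the last step left them, time stands still between calls to the robot, and variables do not carry over. Pictures are saved under pics/ and viewed, at most 10 in all, crops included, and the job is handed in when it is done.

Besides the shell and the picture viewer there is one more tool, called as name([rows], argument=value, ...), one row to a line, values as JSON. carry_out: Moves the arm, as the interface text tells. Its arguments: {"type":"object","properties":{"dp":{"type":"array","items":{"type":"array","items":{"type":"number"}}},"twist":{"type":"array","items":{"type":"number"}},"claw":{"type":"number"},"force":{"type":"number"}},"required":["dp","twist"]}

```bash
mkdir -p pics; cat > h.py <<'E'
import numpy as np, cv2
from workcell import ctrl, eyes
def cap(n):
    m=eyes.camera_model(n); p,d=eyes.camera(n); return p,d,m
def cloud(d,m):
    K=np.array(m["intrinsics"]);R=np.array(m["rotation"]);o=np.array(m["origin"])
    v,u=np.mgrid[:d.shape[0],:d.shape[1]]
    P=np.stack([(u-K[0,2])/K[0,0]*d,(v-K[1,2])/K[1,1]*d,d],-1)
    return P@R.T+o
E
python3 - <<'E'
from h import *
o=ctrl.get_obs(); print(o)
for n in ("scene","side"):
    p,d,m=cap(n); cv2.imwrite(f"pics/{n}0.png",p); np.savez(f"{n}0.npz",p=p,d=d,c=cloud(d,m)); print(n,m["origin"],m["rotation"])
E
```

```text
{'time': 0.0, 'joints': array([-1.99918041e-02,  3.20302948e-01,  1.56573196e+00, -3.45387831e-05,
        1.25738764e+00, -2.00039474e-02]), 'joint_vel': array([-2.12957394e-03,  4.87233357e-04,  1.18882730e-03, -3.09126269e-04,
        2.20896519e-05,  1.08142315e-03]), 'joint_efforts': array([-5.01459035e-04, -4.12465632e+01, -2.31973493e+01,  7.28826877e-02,
        4.58198413e-02, -1.41870069e-04]), 'tcp_pos': array([5.74469503e-01, 5.05563009e-06, 2.13093398e-01]), 'tool_rot': array([-3.13976247e+00, -3.77233231e-06,  1.57081915e+00]), 'ft_force': array([-0.54205601, -0.32460965, -0.16092294]), 'torque': array([-0.03925158,  0.01727749,  0.00227992]), 'grasp_force': 0.0, 'gripper_width': 0.09134328822314847}Traceback (most recent call last):
  File "<stdin>", line 4, in <module>
  File "h.py", line 9, in cloud
    return P@R.T+o
           ~~~~~^~
ValueError: operands could not be broadcast together with shapes (480,640) (3,)
```

```bash
python3 - <<'E'
from h import *
for n in ("scene","wrist"):
    print(n, eyes.camera_model(n))
E
```

```text
scene {'intrinsics': array([[590.58153115,   0.        , 321.37685919],
       [  0.        , 590.58153115, 232.53520683],
       [  0.        ,   0.        ,   1.        ]]), 'origin': array([1.43740962, 0.05765491, 1.22583142]), 'rotation': array([-2.48200015e+00, -1.16977373e-03,  1.63996082e+00])}
wrist {'intrinsics': array([[372.37275874,   0.        , 328.43964734],
       [  0.        , 372.37275874, 242.86507912],
       [  0.        ,   0.        ,   1.        ]]), 'origin': array([0.57493455, 0.07685757, 0.3830714 ]), 'rotation': array([2.86616449e+00, 1.39126049e-03, 1.81965866e-04])}
```

```bash
sed -i 's/R=np.array(m\["rotation"\])/R=Rot.from_euler("xyz",m["rotation"]).as_matrix()/; 1a from scipy.spatial.transform import Rotation as Rot' h.py
python3 - <<'E'
from h import *
for n in ("scene","side"):
    p,d,m=cap(n); cv2.imwrite(f"pics/{n}0.png",p); c=cloud(d,m); np.savez(f"{n}0.npz",p=p,d=d,c=c); print(n,m["origin"],np.nanmedian(c[...,2]))
E
```

```text
scene [1.43740962 0.05765491 1.22583142] -0.0011691526090895632
side [0.18620725 0.95643819 1.03180979] 0.0014034061616556848
```

View pics/scene0.png

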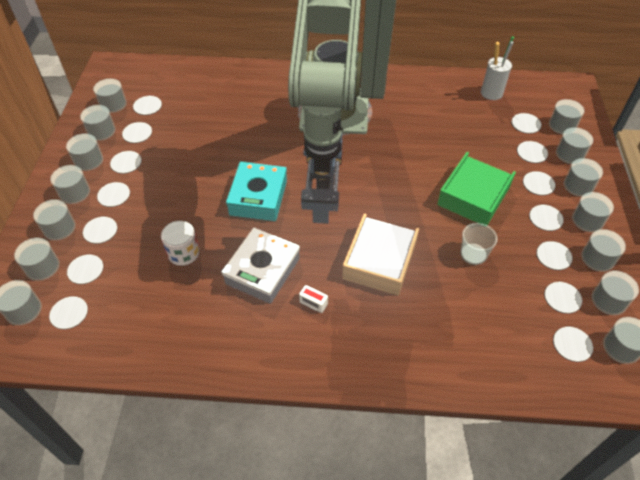

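View pics/side0.png

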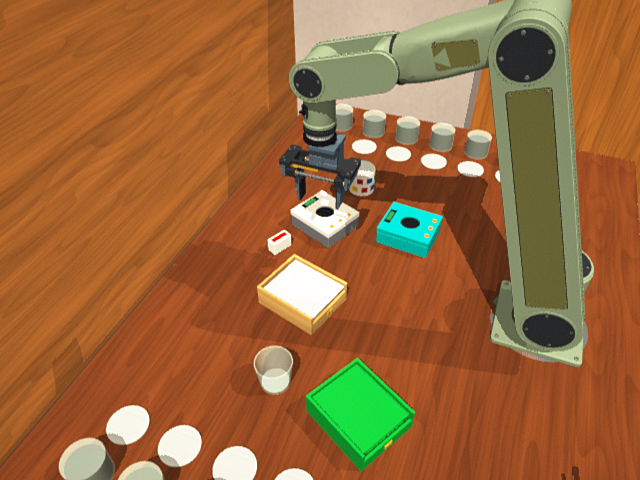

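The scene view shows the wooden box at about (382,253), the grey/white meter at (261,263), the timer at (313,298), the glass at (478,244) and the tin at (180,243). The decoys are turquoise at (257,190) and green at (477,190). The side view agrees.

```bash
python3 - <<'E'
from h import *
for n,wins in (("scene",{"box":(335,210,425,298),"meter":(218,225,303,302),"glass":(458,220,500,270),"timer":(295,284,332,315)}),("side",{"box":(250,250,352,335),"meter":(286,205,362,248),"glass":(250,340,298,395)})):
    z=np.load(n+"0.npz");p,d,c=z["p"],z["d"],z["c"]
    for k,(a,b,e,f) in wins.items():
        q=c[b:f,a:e].reshape(-1,3); dd=d[b:f,a:e].ravel(); q=q[(dd>0)&(q[:,2]>0.02)&(q[:,2]<.1)]
        if k=="meter": q=q[(q[:,2]>.045)&(q[:,2]<.065)]
        r=cv2.minAreaRect((q[:,:2]*1000).astype(np.float32)); print(n,k,len(q),r,np.percentile(q[:,2],[5,50,95]))
        if k=="box":
            t=q[q[:,2]>.056]; r=cv2.minAreaRect((t[:,:2]*1000).astype(np.float32)); print("  top",r)
            t=q[(abs(q[:,:2]-np.array(r[0])/1000)<.04).all(1)]; print("  lid z",np.percentile(t[:,2],[5,50,95]))
E
```

```text
scene box 3693 ((566.2799072265625, 147.06089782714844), (144.47425842285156, 178.76739501953125), 74.28672790527344) [0.03240388 0.05037258 0.06003758]
  top ((568.3037109375, 146.49847412109375), (144.36962890625, 174.5709991455078), 74.24083709716797)
  lid z [0.04597839 0.05016113 0.05425646]
scene meter 2860 ((620.7537231445312, -145.04515075683594), (134.13397216796875, 157.15980529785156), 67.85903930664062) [0.04766623 0.05405563 0.05867064]
scene glass 931 ((504.069091796875, 385.3111572265625), (139.2557830810547, 83.0020751953125), 0.3246096968650818) [0.02321263 0.05224052 0.07506401]
scene timer 393 ((706.0133666992188, -10.686393737792969), (61.56013107299805, 33.60546875), 63.98652267456055) [0.02343912 0.03836575 0.04315952]
side box 3838 ((603.9528198242188, 135.70640563964844), (152.5959930419922, 255.88046264648438), 72.45861053466797) [0.02861168 0.0507567  0.06008822]
  top ((566.4904174804688, 147.80072021484375), (149.22018432617188, 172.23532104492188), 74.38043212890625)
  lid z [0.0475964  0.05071907 0.05379055]
side meter 1319 ((620.2586059570312, -143.25978088378906), (136.5536346435547, 158.33523559570312), 68.03590393066406) [0.04711178 0.05419933 0.05843639]
side glass 1124 ((528.933349609375, 386.636474609375), (80.96622467041016, 85.07881927490234), 26.222217559814453) [0.02400659 0.05339432 0.07577994]
```

carry_out([
  [45.5,10.5,0],
  [45.5,10.5,0],
  [45,10.5,0],
  [0,0,13],
  [0,0,13],
  [0,0,13],
  [0,0,13],
  [0,0,13],
  [0,0,13],
  [0,0,13],
  [0,0,13],
  [0,0,13],
], twist=[0,0,0,-8.25,-8.25,-8.25,-8.25,-8.25,-8.25,-8.25,-8.25,-8.3], claw=0, force=15)

```text
time: 1.35
tcp_pos: [0.6063, 0.1359, 0.0961]
tool_rot: [-3.141, -0.001, 2.874]
ft_force: [0.4, 0.4, 0.5]
gripper_width: 0.0007
grasp_force: 0.0
```

carry_out([
  [0,0,14],
  [0,0,14],
  [0,0,9],
  [0,0,1],
  [0,0,1],
  [0,0,0],
], twist=[0,0,0,0,0,0])

```text
time: 1.95
tcp_pos: [0.607, 0.1361, 0.0584]
tool_rot: [3.141, 0.001, 2.867]
ft_force: [0.4, 0.5, 0.3]
gripper_width: -0.0
grasp_force: 0.0
```

carry_out([
  [0,0,1],
  [0,0,1],
  [0,0,1],
  [0,0,0],
], twist=[0,0,0,0])

```text
time: 2.35
tcp_pos: [0.6065, 0.136, 0.055]
tool_rot: [3.142, 0.0, 2.867]
ft_force: [0.8, -0.3, 0.1]
gripper_width: 0.0005
grasp_force: 0.0
```

carry_out([
  [0,0,1],
  [0,0,0.5],
  [0,0,0],
], twist=[0,0,0])

```text
time: 2.65
tcp_pos: [0.6065, 0.136, 0.0534]
tool_rot: [-3.142, -0.0, 2.868]
ft_force: [-0.3, -0.6, -0.7]
gripper_width: 0.0002
grasp_force: 0.0
```

carry_out([
  [0,0,1],
  [0,0,1],
  [0,0,0],
], twist=[0,0,0])

```text
time: 2.95
tcp_pos: [0.6064, 0.136, 0.0513]
tool_rot: [-3.141, -0.0, 2.868]
ft_force: [0.2, -0.1, -1.0]
gripper_width: 0.0007
grasp_force: 0.0
```

carry_out([
  [0,0,1],
  [0,0,0],
], twist=[0,0])

```text
time: 3.15
tcp_pos: [0.6066, 0.136, 0.0507]
tool_rot: [3.141, 0.0, 2.868]
ft_force: [-1.4, -0.5, 1.9]
gripper_width: 0.0005
grasp_force: 1.0
```

carry_out([
  [0,0,1],
  [0,0,0],
], twist=[0,0])

```text
time: 3.35
tcp_pos: [0.6066, 0.136, 0.05]
tool_rot: [3.141, 0.0, 2.868]
ft_force: [-0.3, 0.4, 4.9]
gripper_width: 0.0006
grasp_force: 2.5
```

carry_out([
  [0,0,0.7],
  [0,0,0],
], twist=[0,0])

```text
time: 3.55
tcp_pos: [0.6066, 0.136, 0.0497]
tool_rot: [3.141, 0.001, 2.868]
ft_force: [-2.6, -0.6, 7.2]
gripper_width: 0.0008
grasp_force: 3.4
```

carry_out([
  [0,0,1.1],
  [0,0,0],
  [2,0,0],
  [4,0,0],
  [6,0,0],
], twist=[0,0,0,0,0])

```text
time: 4.05
tcp_pos: [0.599, 0.1393, 0.0499]
tool_rot: [3.138, 0.009, 2.868]
ft_force: [4.2, -1.8, 6.5]
gripper_width: 0.0004
grasp_force: 3.2
```

carry_out([
  [0,0,0.8],
  [4,0,0],
  [6,0,0],
  [6,0,0],
], twist=[0,0,0,0])

```text
time: 4.45
tcp_pos: [0.5841, 0.1435, 0.0495]
tool_rot: [3.138, 0.011, 2.868]
ft_force: [4.6, -3.5, 8.6]
gripper_width: 0.0003
grasp_force: 4.1
```

carry_out([
  [0,0,0.4],
  [8,0,0],
  [8,0,0],
  [8,0,0],
  [8,0,0],
], twist=[0,0,0,0,0])

```text
time: 4.95
tcp_pos: [0.5533, 0.1522, 0.0492]
tool_rot: [3.138, 0.011, 2.868]
ft_force: [4.1, -3.7, 9.1]
gripper_width: 0.0004
grasp_force: 4.7
```

```bash
python3 - <<'E'
from h import *
p,d,m=cap("scene"); cv2.imwrite("pics/s1.png",cv2.resize(p[170:320,290:460],None,fx=3,fy=3))
o=ctrl.get_obs(); print(o["tcp_pos"],o["ft_force"])
E
```

```text
[0.55179309 0.1526015  0.04910175] [ 3.41695646 -1.93003098  9.87658153]
```

View pics/s1.png

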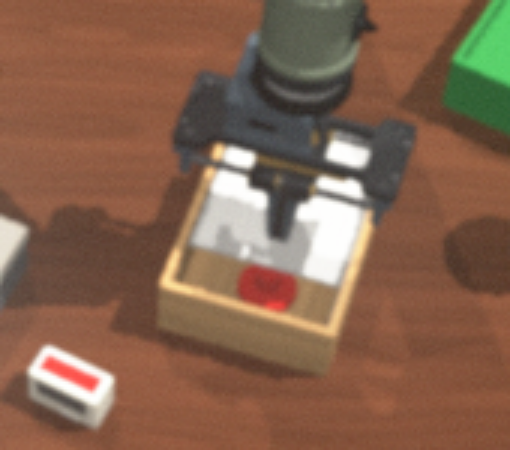

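carry_out([
  [8,0,0],
  [8,0,0],
  [8,0,0],
  [8,0,0],
  [5,0,0],
], twist=[0,0,0,0,0])

```text
time: 5.5
tcp_pos: [0.5172, 0.1624, 0.0491]
tool_rot: [3.138, 0.01, 2.869]
ft_force: [4.6, -3.1, 9.4]
gripper_width: 0.0006
grasp_force: 5.0
```

carry_out([
  [3,0,0],
  [3,0,0],
  [2,0,0],
], twist=[0,0,0])

```text
time: 5.8
tcp_pos: [0.5097, 0.1645, 0.049]
tool_rot: [3.138, 0.01, 2.869]
ft_force: [4.7, -3.9, 10.3]
gripper_width: 0.0004
grasp_force: 5.1
```

carry_out([
  [2,0,0],
  [2,0,0],
  [1,0,0],
], twist=[0,0,0])

```text
time: 6.1
tcp_pos: [0.5049, 0.1658, 0.049]
tool_rot: [3.138, 0.01, 2.869]
ft_force: [3.7, -4.1, 10.6]
gripper_width: 0.0006
grasp_force: 5.2
```

carry_out([
  [2,0,0],
  [2,0,0],
  [0,0,0],
], twist=[0,0,0])

```text
time: 6.4
tcp_pos: [0.5009, 0.167, 0.0489]
tool_rot: [3.138, 0.009, 2.869]
ft_force: [4.0, -2.7, 10.0]
gripper_width: 0.0009
grasp_force: 5.3
```

```bash
cat >> h.py <<'E'
B=np.array([.5675,.147]); yb=np.deg2rad(-15.6)
def tobox(c):
    q=c[...,:2]-B; return np.stack([q[...,0]*np.cos(yb)+q[...,1]*np.sin(yb),-q[...,0]*np.sin(yb)+q[...,1]*np.cos(yb),c[...,2]],-1)
E
python3 - <<'E'
from h import *
for n in ("scene","side"):
    p,d,m=cap(n); c=cloud(d,m); b=tobox(c)*1000
    for y0 in (-50,-30,30,50):
        s=b[(d>0)&(abs(b[...,1]-y0)<6)&(abs(b[...,0])<75)&(b[...,2]<57)]
        lid=s[s[:,2]>42]; fl=s[s[:,2]<25]
        print(n,y0,"lid max x",np.round(np.percentile(lid[:,0],[50,90,99]),1) if len(lid) else None,"floor min",np.round(np.percentile(fl[:,0],[1,10]),1) if len(fl) else None)
    hsv=cv2.cvtColor(p,cv2.COLOR_BGR2HSV); r=((hsv[...,0]<8)|(hsv[...,0]>172))&(hsv[...,1]>150)&(hsv[...,2]>80)&(d>0)&(abs(b[...,0])<75)&(abs(b[...,1])<60)&(b[...,2]<45)
    print("red",r.sum(),np.median(b[r],0),np.percentile(b[r],[5,95],axis=0))
E
```

```text
scene -50 lid max x [-49.6 -29.4 -25.1] floor min [-55.9 -46. ]
scene -30 lid max x [-49.2 -30.  -26.3] floor min [-56.3 -46.3]
scene 30 lid max x [-49.3 -30.2 -25.1] floor min [-55.3 -48.1]
scene 50 lid max x [-49.2 -29.9 -26.9] floor min [-55.5 -45.8]
red 257 [27.77529108  4.11856428 14.12943946] [[  7.50594555 -17.78876341   8.23399081]
 [ 41.78992486  23.06926274  33.45481699]]
side -50 lid max x [-69.2 -65.9 -64.7] floor min [61.7 62.3]
side -30 lid max x [-71.4 -25.8  64.8] floor min [74.1 74.1]
side 30 lid max x [-57.5 -35.9 -28.4] floor min [-2.3  4.6]
side 50 lid max x [-53.3 -33.4 -29.4] floor min None
red 108 [19.33873385 16.35475412 13.45460246] [[ 0.54485733  7.29618092 10.14678048]
 [42.42733033 27.15216036 17.32727222]]
```

carry_out([
  [2,0,0],
  [2,0,0],
  [2,0,0],
  [0,0,0],
], twist=[0,0,0,0])

```text
time: 6.9
tcp_pos: [0.4963, 0.1691, 0.0492]
tool_rot: [3.136, 0.011, 2.868]
ft_force: [5.9, -2.1, 9.8]
gripper_width: 0.0007
grasp_force: 4.8
```

```bash
python3 - <<'E'
from h import *
p,d,m=cap("scene"); b=tobox(cloud(d,m))*1000
for y0 in (-50,-30,30,50):
    s=b[(d>0)&(abs(b[...,1]-y0)<6)&(abs(b[...,0])<75)&(b[...,2]<57)&(b[...,2]>42)]
    print(np.round(np.percentile(s[:,0],[50,90,99]),1))
E
```

```text
[-47.7 -31.9 -28.4]
[-50.6 -30.5 -27.4]
[-50.6 -29.2 -23.7]
[-51.1 -31.  -28.2]
```

carry_out([
  [0,0,-5],
  [0,0,-20],
  [0,0,-30],
  [-25,0,-20],
  [-25,0,0],
  [-25,0,0],
  [-25,0,0],
  [0,0,0],
  [0,0,0],
], twist=[0,0,0,0,0,0,0,0,0], claw=40)

```text
time: 7.85
tcp_pos: [0.5864, 0.1413, 0.1207]
tool_rot: [-3.141, -0.002, 2.867]
ft_force: [-1.8, 0.4, 0.2]
gripper_width: 0.0402
grasp_force: 0.0
```

```bash
cat >> h.py <<'E'
def red(p):
    hsv=cv2.cvtColor(p,cv2.COLOR_BGR2HSV)
    return ((hsv[...,0]<8)|(hsv[...,0]>172))&(hsv[...,1]>150)&(hsv[...,2]>70)
E
python3 - <<'E'
from h import *
o=ctrl.get_obs();p,d,m=cap("wrist"); c=cloud(d,m); b=tobox(c)*1000
print(o["tcp_pos"],o["tool_rot"],tobox(o["tcp_pos"])*1000,o["ft_force"])
r=red(p)&(d>0)&(abs(b[...,0])<90)&(abs(b[...,1])<75)
for lo,hi in ((5,16),(28,40)):
    q=b[r&(b[...,2]>lo)&(b[...,2]<hi)]; 
    if len(q)>20: print(len(q),np.median(q,0),cv2.minEnclosingCircle(q[:,:2].astype(np.float32)))
s=b[(d>0)&(abs(b[...,1])>30)&(abs(b[...,1])<55)&(abs(b[...,0])<75)]
lid=s[(s[:,2]>42)&(s[:,2]<57)];print("lid",np.percentile(lid[:,0],[50,99]),np.median(lid[:,2]))
cv2.imwrite("pics/w1.png",p)
E
```

```text
[0.58641544 0.14127095 0.12069697] [-3.14081123e+00 -2.11640962e-03  2.86702058e+00] [ 19.75929994  -0.43127214 120.69696579] [-1.81919565  0.39935309  0.2408947 ]
2370 [17.54728581  2.30826783 12.14084531] ((22.427608489990234, 2.6316275596618652), 25.98659896850586)
584 [20.69115898  2.88151972 32.10914634] ((21.369375228881836, 2.694984197616577), 10.009420394897461)
lid [-52.63477796 -29.0489116 ] 49.8917933742006
```

View pics/w1.png

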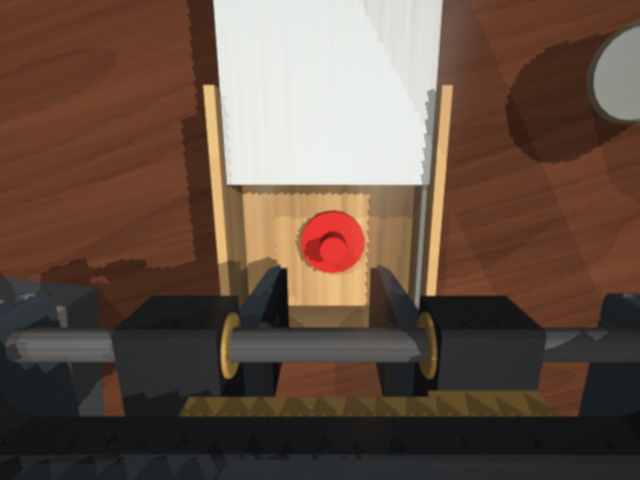

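carry_out([
  [-1.7,2.5,10],
  [0,0,20],
  [0,0,25],
  [0,0,25],
  [0,0,13],
  [0,0,6],
  [0,0,3],
  [0,0,0],
  [0,0,0],
], twist=[0,0,0,0,0,0,0,0,0])

```text
time: 8.8
tcp_pos: [0.5903, 0.1436, 0.0204]
tool_rot: [3.141, 0.002, 2.868]
ft_force: [0.3, -0.1, -0.6]
gripper_width: 0.0401
grasp_force: 0.0
```

carry_out([
  [1.2,0,3.5],
  [0,0,0],
], twist=[0,0])

```text
time: 9.0
tcp_pos: [0.5882, 0.1437, 0.0161]
tool_rot: [3.142, 0.0, 2.868]
ft_force: [-0.8, -0.7, 0.2]
gripper_width: 0.0401
grasp_force: 0.0
```

carry_out([
  [0,0,0],
  [0,0,0],
  [0,0,0],
  [0,0,0],
  [0,0,0],
], twist=[0,0,0,0,0], claw=10, force=20)

```text
time: 9.5
tcp_pos: [0.5885, 0.1437, 0.0161]
tool_rot: [3.141, 0.0, 2.868]
ft_force: [0.2, -0.0, 0.5]
gripper_width: 0.0187
grasp_force: 20.0
```

carry_out([
  [0,0,-10],
  [0,0,-20],
  [0,0,-30],
  [0,0,-40],
  [0,0,-30],
  [-25,-40,0],
  [-25,-45,0],
  [-25,-45,0],
  [-25,-45,0],
  [-25,-45,0],
  [-25,-40,0],
  [0,0,0],
], twist=[0,0,0,0,0,0,0,0,0,0,0,0])

```text
time: 10.7
tcp_pos: [0.6621, -0.1477, 0.146]
tool_rot: [-3.139, 0.002, 2.862]
ft_force: [-0.8, 1.5, -0.6]
gripper_width: 0.0187
grasp_force: 20.0
```

carry_out([
  [0,0,0],
  [0,0,0],
  [0,0,0],
], twist=[0,0,0])

```text
time: 11.0
tcp_pos: [0.6609, -0.1399, 0.1462]
tool_rot: [3.141, -0.0, 2.869]
ft_force: [-0.9, -0.7, -1.6]
gripper_width: 0.0186
grasp_force: 20.0
```

```bash
python3 - <<'E'
from h import *
o=ctrl.get_obs();p,d,m=cap("wrist"); c=cloud(d,m)
t=o["tcp_pos"];print(t,o["tool_rot"],o["ft_force"],o["gripper_width"])
np.savez("w2.npz",p=p,d=d,c=c,t=t,rot=o["tool_rot"])
cv2.imwrite("pics/w2.png",p)
E
```

```text
[ 0.66085165 -0.13990704  0.1462181 ] [ 3.14129901e+00 -2.15063474e-04  2.86930764e+00] [-0.93764734 -0.68975861 -1.61147823] 0.018585280366661818
```

View pics/w2.png

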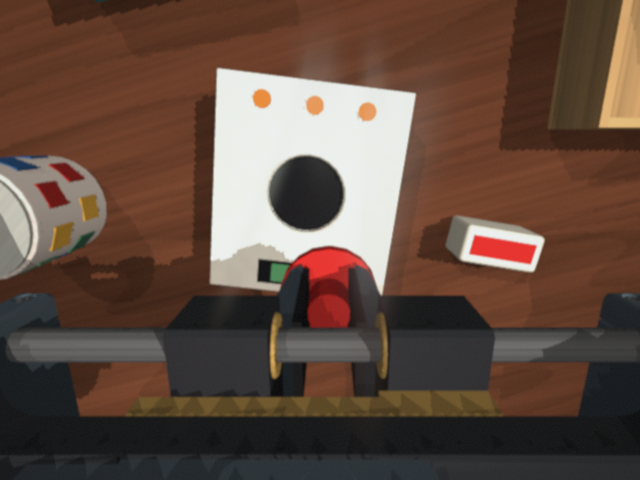

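```bash
cat > an.py <<'E'
from h import *
from scipy.optimize import least_squares
import sys
z=np.load(sys.argv[1]);p,d,c,t=z["p"],z["d"],z["c"],z["t"]
R=Rot.from_euler("xyz",z["rot"]).as_matrix()
# well: dark blob in the meter's white top
g=p.max(2); n,l,s,ce=cv2.connectedComponentsWithStats(((g<70)&(np.hypot(c[...,0]-.6205,c[...,1]+.144)<.045)).astype(np.uint8))
k=1+s[1:,4].argmax(); cn=cv2.findContours((l==k).astype(np.uint8),0,1)[0][0]
m=eyes.camera_model("wrist");K=np.array(m["intrinsics"]);Rc=Rot.from_euler("xyz",m["rotation"]).as_matrix();oc=np.array(m["origin"])
r=np.c_[(cn[:,0]+0.0-[K[0,2],K[1,2]])/K[0,0],np.ones(len(cn))]@Rc.T
def circ(q,r0=None):
    f=lambda v:np.hypot(*(q-v[:2]).T)-(v[2] if r0 is None else r0)
    return least_squares(f,[*q.mean(0),.02],loss="soft_l1",f_scale=.0005).x
q=(oc+r*((.055-oc[2])/r[:,2])[:,None])[:,:2]
w=circ(q);print("well",w, "meter top z",np.median(c[(d>0)&(np.hypot(c[...,0]-w[0],c[...,1]-w[1])<.05)&(g>150)][:,2]))
# disc in hand: red rim, outline towards the camera's far side, in the plane of the base's top
rm=red(p)&(d>0)&(np.hypot(c[...,0]-t[0],c[...,1]-t[1])<.04)
a=(c[rm]-t)@R*1000
print("red z (tool) pcts",np.percentile(a[:,2],[2,10,50,90,98]))
b=a[(a[:,2]>0)&(a[:,2]<9)]; print("base bounds x",np.percentile(b[:,0],[1,99]),"y",np.percentile(b[:,1],[1,99]),len(b))
h=cv2.convexHull(b[:,:2].astype(np.float32))[:,0]; h=h[h[:,0]>12]; print("disc centre in tool mm",circ(h/1000.,.025)[:2]*1000)
e=w[:2]-t[:2]; print("well in tool from TCP mm",R.T@np.r_[e,0]*1000, "z above .055: ",(t[2]-.055)*1000)
E
python3 an.py w2.npz
```

```text
well [ 0.3679304  -0.0980367   0.50823023] meter top z nan
red z (tool) pcts [-17.20256427 -16.41724447   0.04982337   4.53564868   5.42069806]
base bounds x [ 3.45243075 24.34582887] y [-20.30107293  16.764985  ] 1772
disc centre in tool mm [44.388263  -1.9219746]
well in tool from TCP mm [ 2.93390016e+02 -3.84484086e+01  5.18073215e-02] z above .055:  91.21809947806817
  return _methods._mean(a, axis=axis, dtype=dtype,
  ret = ret.dtype.type(ret / rcount)
```

```bash
sed -i 's/^g=p.max(2).*/g=p.max(2); n,l,s,ce=cv2.connectedComponentsWithStats(((g<90)\&(np.arange(480)[:,None]<245)).astype(np.uint8))/; s/^k=1+.*/k=l[int(sys.argv[3]),int(sys.argv[2])]; cn=cv2.findContours((l==k).astype(np.uint8),0,1)[0][0]; print("blob",s[k])/; s/h\[:,0\]>12/h[:,0]>8/' an.py
sed -i 's/loss="soft_l1",f_scale=.0005/x_scale=.01/' an.py
python3 an.py w2.npz 306 192
```

```text
blob [ 271  156   72   74 4150]
well [ 0.61948879 -0.14431011  0.02522868] meter top z 0.05428654165021435
red z (tool) pcts [-17.20256427 -16.41724447   0.04982337   4.53564868   5.42069806]
base bounds x [ 3.45243075 24.34582887] y [-20.30107293  16.764985  ] 1772
disc centre in tool mm [-0.4786294  -0.00491037]
well in tool from TCP mm [ 3.86548725e+01 -1.53646964e+01  3.80149518e-03] z above .055:  91.21809947806817
```

```bash
for T in 130 170 190; do sed "s/g<90/g<$T/" an.py > an2.py; python3 an2.py w2.npz 306 192 | egrep "blob|well"; done
python3 -c "
import numpy as np;p=np.load('w2.npz')['p'].max(2);print(p[192,262:280],p[192,332:352]);print(p[148:164,306],p[222:240,306])"
```

```text
blob [ 269  156   75   74 4355]
well [ 0.6194223  -0.14447044  0.02585404] meter top z 0.054286339358248226
well in tool from TCP mm [ 3.86757975e+01 -1.55370020e+01  3.75539885e-03] z above .055:  91.21809947806817
blob [ 269  155   76   77 4562]
well [ 0.61955618 -0.14446118  0.02647555] meter top z 0.05428633710459399
well in tool from TCP mm [ 3.85493405e+01 -1.54920856e+01  3.74139199e-03] z above .055:  91.21809947806817
blob [ 268  155   77   77 4683]
well [ 0.61966425 -0.14464159  0.02683409] meter top z 0.05428741580851787
well in tool from TCP mm [ 3.83967293e+01 -1.56367770e+01  3.66608309e-03] z above .055:  91.21809947806817
[238 238 237 235 227 208 175 128  90  82  79  75  71  67  62  58  54  49] [ 39  40  41  40  41  42  39  34  33  35  59 108 162 205 233 240 240 240
 240 239]
[240 240 239 238 235 227 201 150  90  50  43  42  44  42  43  44] [ 35  35  35  36  35  34  46  95 146 179 216 235 240 240 240 240 241 240]
```

carry_out([
  [19.5,-7.5,0],
  [19.4,-8,10],
  [0,0,20],
  [0,0,20],
  [0,0,15],
  [0,0,6],
  [0,0,0],
  [0,0,0],
], twist=[0,0,0,0,0,0,0,0])

```text
time: 11.85
tcp_pos: [0.6201, -0.1455, 0.0758]
tool_rot: [3.142, 0.002, 2.868]
ft_force: [0.1, 0.5, -1.5]
gripper_width: 0.0188
grasp_force: 20.0
```

```bash
python3 - <<'E'
from h import *
o=ctrl.get_obs();print(o["tcp_pos"],o["ft_force"],o["gripper_width"])
p,d,m=cap("wrist"); np.savez("w3.npz",p=p,d=d,c=cloud(d,m),t=o["tcp_pos"],rot=o["tool_rot"])
cv2.imwrite("pics/w3.png",cv2.resize(p[180:400,200:460],None,fx=3,fy=2.7))
E
python3 an.py w3.npz 306 192 | egrep "red|base|disc"
```

```text
[ 0.62010345 -0.14551983  0.0758232 ] [ 0.06407009  0.51970004 -1.52781168] 0.018792641593350735
red z (tool) pcts [-17.16468954 -16.40298788   1.69199307   4.71036951   8.53334332]
base bounds x [ 3.93194551 24.42352396] y [-20.91335114  16.18025431] 1837
disc centre in tool mm [-0.46295799  0.02958141]
```

View pics/w3.png

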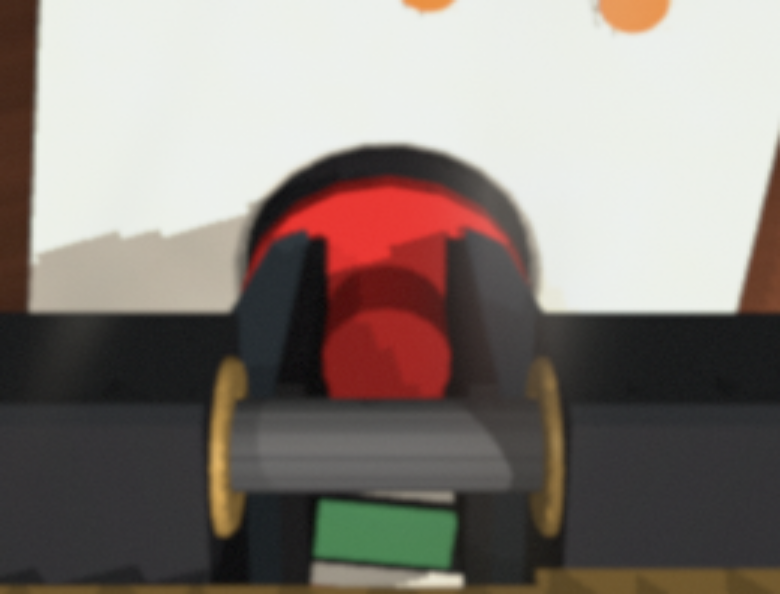

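The crop shows the disc centred over the well: the well's edges at columns 245 and 537, the disc's midline at about 389. Lowering slowly.

carry_out([
  [0,0,4],
  [0,0,3],
  [0,0,2],
  [0,0,1],
  [0,0,1],
  [0,0,0],
], twist=[0,0,0,0,0,0])

```text
time: 12.5
tcp_pos: [0.6194, -0.1459, 0.0638]
tool_rot: [3.142, -0.0, 2.868]
ft_force: [0.3, 0.5, -1.6]
gripper_width: 0.0189
grasp_force: 20.0
```

carry_out([
  [0,0,1],
  [0,0,1],
  [0,0,1],
  [0,0,0],
], twist=[0,0,0,0])

```text
time: 12.9
tcp_pos: [0.6193, -0.1458, 0.0608]
tool_rot: [3.142, -0.0, 2.868]
ft_force: [0.3, 0.5, -1.1]
gripper_width: 0.0189
grasp_force: 20.0
```

Below the rim with no contact, so it's in the well. Down to the floor.

carry_out([
  [0,0,0.5],
  [0,0,0.5],
  [0,0,0.5],
  [0,0,0],
], twist=[0,0,0,0])

```text
time: 13.3
tcp_pos: [0.6195, -0.1459, 0.06]
tool_rot: [3.142, 0.0, 2.868]
ft_force: [-1.4, -0.3, 3.0]
gripper_width: 0.0188
grasp_force: 20.0
```

carry_out([
  [0,0,0],
  [0,0,0],
  [0,0,0],
  [0,0,0],
  [0,0,-10],
  [0,0,-20],
  [0,0,-30],
  [-20,0,-30],
  [-30,0,-10],
  [0,0,0],
  [0,0,0],
], twist=[0,0,0,0,0,0,0,0,0,0,0], claw=40)

```text
time: 14.4
tcp_pos: [0.6674, -0.1593, 0.1596]
tool_rot: [3.142, -0.0, 2.867]
ft_force: [-0.7, 0.1, 0.3]
gripper_width: 0.0401
grasp_force: 0.0
```

```bash
python3 - <<'E'
from h import *
o=ctrl.get_obs();print(o["tcp_pos"],o["ft_force"],o["gripper_width"],o["time"])
p,d,m=cap("wrist"); c=cloud(d,m); cv2.imwrite("pics/w4.png",p)
r=red(p)&(d>0)&(np.hypot(c[...,0]-.62,c[...,1]+.145)<.04)
for lo,hi in ((.048,.064),(.071,.09)):
    q=c[r&(c[...,2]>lo)&(c[...,2]<hi)]; print(len(q),np.median(q,0),np.polyfit(q[:,0]-.62,q[:,2],1)[0],np.polyfit(q[:,1],q[:,2],1)[0],cv2.minEnclosingCircle((q[:,:2]*1000).astype(np.float32)))
p,d,m=cap("scene"); b=tobox(cloud(d,m))*1000
for y0 in (-50,-30,30,50):
    s=b[(d>0)&(abs(b[...,1]-y0)<6)&(abs(b[...,0])<75)&(b[...,2]<57)&(b[...,2]>42)]; print(np.round(np.percentile(s[:,0],[50,90,99]),1))
E
```

```text
[ 0.66740982 -0.15934451  0.15956506] [-0.70825809  0.12655232  0.29177649] 0.04014233140840474 14.4
2970 [ 0.61746181 -0.14540705  0.05608962] -0.0060112928127880015 0.0004896770942838976 ((620.728515625, -146.0961456298828), 25.686676025390625)
692 [ 0.61963773 -0.14577398  0.07608069] 0.003846786119032294 -0.00039923192082512454 ((619.9129028320312, -145.849853515625), 9.978801727294922)
[-50.1 -30.7 -27.8]
[-49.7 -29.8 -25.8]
[-49.3 -31.  -26.1]
[-49.4 -30.6 -26.1]
```

View pics/w4.png

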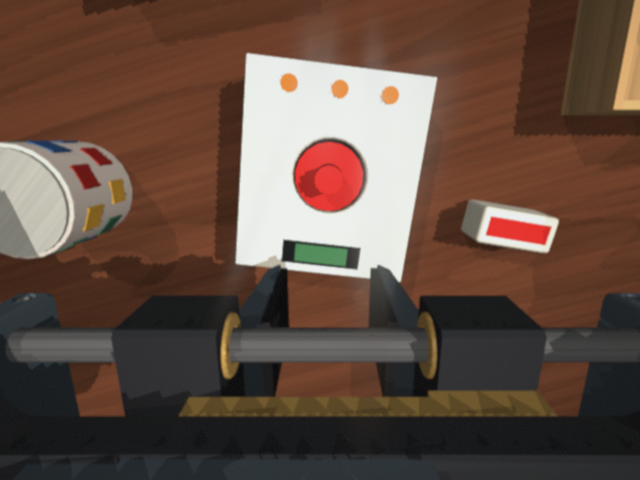

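The disc sits level in the well, centred at pixel (330,176), with its surfaces at the expected heights. The lid's edge is at its stop and the gripper is clear.

```bash
python3 -c "
from workcell import ctrl; print(ctrl.hand_in())"
```

```text
the job is handed in; nothing more can be done
None
```

The job is handed in, though no verdict came back: the lid is open to its stop (about 10 N peak press), the red disc lies flat in the meter's well and is released, and the arm never went near the glass, tin or timer (14.4 s on the clock).

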